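# Re-pin the drive link of a laboratory tube rocker

### The arm

A 6-joint arm with a two-finger parallel gripper is mounted at the origin on the work surface. World frame = base frame: x ahead of the robot, y to its left, z up, the work surface at z = 0. Lengths are in mm, angles in rad, forces in N, time in s.
With the tool pointing down it reaches from about 400 to 825 mm from the base axis. Payload 7 kg.
Tool frame: the origin (TCP) lies at the very end of the fingers, on their centre line; the grasp point (between the pads) lies 19 mm behind it; z points along the fingers, y is the line along which they close (so a half turn about z gives the same grasp; the last joint's range is limited). The gripper opens to 88 mm and grips with 3 to 60 N. Pads are 19 mm wide; open, the fingers measure 130 mm over their backs; the gripper's body (78 mm by 193 mm) begins 47 mm behind the grasp point.
Start: joints at [1.573, 0.359, 0.012, 0, -1.224, -0.288], TCP at [190.309, 647.594, 226.561] pointing down, gripper open.
Joint ranges: [-3.07, 3.07], [-1.43, 2.12], [-1.02, 1.25], [-3.03, 1.67], [-3.05, -0], [-3.03, 3.03]. Speed limits (rad/s): [2.39, 2.39, 3.01, 3.14, 3.14, 3.14].

### API

Orientations are given as a unit quaternion [x, y, z, w].
In Python, from plant import bot gives the robot as it stands. Calls block until the motion is done:
- bot.move_ptp(position, orientation): joint-space move of the TCP to a pose.
- bot.line_to(position, velocity=150, ori=None): straight line of the TCP; ori=None keeps the orientation; velocity is the mean speed in mm/s.
- bot.move_joints(angles): joint-space move.
- bot.move_gripper(opening, force=None): finger opening in mm; force is the grip in N (None keeps the last); returns when the fingers have stopped.
- bot.pause(seconds).
- bot.solve_ik(position, orientation): joint angles nearest the present ones, or None.
- bot.read_state(): the state.
- bot.camera(name): name is "scene" or "top"; returns the picture (384x512x3 uint8, red, green, blue); there is no depth.
- bot.get_calibration(name): a dict with "fx", "fy", "cx", "cy" (pixels), "distortion" ([k1, k2, p1, p2, k3] as OpenCV has them; the pictures are not rectified), "view" (4x4, takes a point from world to camera coordinates). Camera axes: x right, y up, looking along -z (the intrinsics and any distortion apply to the point x, -y, -z); pixel columns grow to the right and rows downward; lengths in mm; the calibration is good to about 2 mm. A picture is of the moment at which its call begins. get_calibration takes no time and is no camera call.
A pose or a line that the arm cannot do raises bot.Unreachable and nothing moves.
- bot.close_job(): hands the job in; it is judged then, once.
The state is a dict: "t": time; "joint_pos": joint angles; "qvel": joint speeds; "tau": joint torques, N m; "tcp_pos": TCP position; "eef_rot": TCP orientation; "contact_force": force on the tool from outside, world axes, zero at the start; "moment": the same for the moment, N m; "width": finger opening in mm; "finger_force": force on a finger pad.
Only numpy, scipy, OpenCV 4.12 (cv2) and the standard library are available. Lean on these libraries where they do the work, as an engineer would, in place of code of your own. Each camera call takes 0.05 s, during which the arm holds its last target. There are 200 camera calls.

### The job

The rocker's old headless pin is stuck in its yoke: drive it down with the yellow drift punch until it is clear below the lower ear, then stand the punch back in its own stand. Next slide the link level into the yoke so that its eye lines up with the holes, its tail resting on the saddle, and pass the red-headed pin down through both ears and the eye until its head sits on the upper ear. Leave the green pin and the other things where they are.

Things in the scene. Friction and masses are not known exactly. Their poses are not given: they have to be found in the camera images.
- rocker: White tube rocker, fixed. Origin on the table straight under the vertical axis of the yoke's holes; z up. Base plate 8 mm thick, x -45 to +45, y -145 to +115 mm. Aluminium yoke, a C open to the rocker's -y (see point yoke_top); motor housing behind it at y +35 to +113, x -42 to +42, 88 mm high (button to 93). Nothing solid on the base under the ears or between yoke and saddle.
- yoke_top (a point): Centre of the upper ear's hole at its top face, 96 mm above the table; axes as the rocker's. Two level ears, 36 (x) by 38 (y) by 10 mm: upper 86 to 96, lower 60 to 70 mm above the table, gap 16 mm; each has a vertical 14 mm hole on this axis, chamfered 1.5 mm. The web closing the C has its face at y +19 mm: the eye lines up with the link's end 1 mm short of it.
- saddle_top (a point): Centre of the top face of the grey saddle block for the link's tail, 70 mm above the table (level with the lower ear's top), 115 mm to the rocker's -y from the hole axis; 42 (x) by 30 (y) mm.
- stub (a joint): The stuck copper headless pin, 12 mm diameter, 28 mm long, upright on the holes' axis. Value: how far (m) it is driven down. At 0 its foot is 60 and its top 88 mm above the table, filling lower ear and gap; starts at 0 to 0.006. It slides only up or down, against about 8 N of friction, and stays where left. Right out of the lower ear from 0.028; end stop 0.045. Drive it a few mm past the ear.
- punch: Drift punch, 0.14 kg, nose down in its stand. Origin on its axis at the underside of its collar, z up. Nose 9 mm diameter, 46 mm long below the origin, last 4 mm tapering to 6 mm; steel collar 26 mm diameter, 0 to 6 mm; yellow round handle 20 mm diameter, 6 to 76 mm, thin steel cap to 79. With its collar down on the upper ear it has driven the stub to 0.038.
- punch_tip (a point): End of the punch's nose, 46 mm below its origin on the axis.
- punch_stand: Grey fixed block, 56 by 56 by 52 mm high, with one vertical through hole of 16 mm in the middle; the punch's collar rests on its top. Origin at the centre of its underside, on the table.
- punch_stand_hole0 (a point): Centre of the stand's hole at its top face, 52 mm above the table.
- link: Steel drive link, about 0.22 kg, lying flat. Origin on its underside, under the middle of the blue grip block. Bar 18 mm wide, 11 thick; eye plate 32 (x) by 36 (y) by 11 mm centred 65 mm to +y with a vertical 14 mm hole; tail end at y -65. Grip block on the bar: 22 mm wide (x), 32 long (y), 11 to 41 mm above the underside. When placed, its +y points along the rocker's +y.
- link_eye (a point): Centre of the link's eye, 65 mm to +y and 5.5 mm above the link's underside.
- link_tail (a point): Tail end of the link on its centre line, 65 mm to -y, 5.5 mm above the underside.
- pin_block: Grey fixed block, 50 (x) by 115 (y) by 52 mm high, with two vertical 16 mm through holes at y -30 and +30 mm, in which the two pins stand head up (either way round). Origin at the centre of its underside.
- pin: The new pin, red head, 60 g. Origin on its axis at the underside of the head, z up. Shank 11 mm diameter reaching 42 mm below the origin, last 7 mm tapering to 6 mm; steel washer 24 mm diameter 3 mm thick, then red round head 22 mm diameter up to 32 mm above the origin. When fully home its origin is 96 mm above the table and its tip 6 mm below the lower ear.
- pin_tip (a point): End of the pin's shank, 42 mm below its origin on the axis.
- short_pin: Bystander: same head but green, shank only 20 mm, too short for the job. Origin on its axis at the underside of the head.
- beaker: Bystander: glass beaker 68 mm across, 85 mm high. Origin at the centre of its underside.
- bottle: Bystander: amber bottle 64 mm across, 130 mm high. Origin at the centre of its underside.
- dish: Bystander: clear closed dish 88 mm across, 15 mm high. Origin at the centre of its underside.
- jar: Bystander: white jar 60 mm across, 70 mm high, blue cap. Origin at the centre of its underside.
- collar: Bystander: brass ring 36 mm across, 10 mm high. Origin at the centre of its underside.
Things that resemble listed ones, but are neither listed nor needed, are in the scene too. What is shaped like the link but brown or purple is not meant. Leave any pink look-alike of the punch alone.

How it is judged (in metres and radians):
On the way, in this order (a step that is already met when the one before it is completed fails the run):
1. the stuck pin is driven right out below the lower ear by the punch's nose standing through the yoke (value of joint stub above 0.03 m and horizontal distance between punch_tip and yoke_top below 0.006 m and z of punch_tip in the frame of yoke_top below -0.038 m), for 0.1 s.
2. the punch stands in its own stand again (horizontal distance between punch_tip and punch_stand_hole0 below 0.008 m and z of punch_tip in the frame of punch_stand_hole0 below -0.042 m and angle between punch's own z axis and vertical below 0.12 rad), for 0.2 s.
3. the link lies level in the yoke, its eye under the hole (horizontal distance between link_eye and yoke_top below 0.005 m and z of link_eye in the frame of yoke_top between -0.0245 and -0.013 m and angle between link's own z axis and vertical below 0.06 rad), for 0.2 s.
4. the red pin is through both ears and the eye, its head down on the upper ear (horizontal distance between pin_tip and yoke_top below 0.004 m and z of pin_tip in the frame of yoke_top below -0.0385 m and angle between pin's own z axis and vertical below 0.1 rad), for 0.2 s.
At the end, for the whole second after the job is handed in: Stuck pin driven 30 mm or more; punch upright in its stand, collar within 4 mm of the block; link level (0.06 rad) between the ears, eye within 5 mm of the holes; red pin upright through ears and eye, within 4 mm of the axis, head within 3.5 mm of the upper ear; all at rest (all of step 2 and all of step 3 and all of step 4 and value of joint stub above 0.03 m and linear speed of each of link, pin, punch below 0.02 m/s); the robot touches nothing.
It fails at once if a bystander is moved more than 30 mm (distance of any of beaker, bottle, dish, jar, collar, short_pin from where it was at the start of the episode above 0.03 m).
It also fails if it takes over 72 s, if anything falls off the work surface, if the arm or the gripper's body presses on something with over 40 N, if the wrist force passes 120 N, or if a joint passes its speed limit or range.

## Working session

There is one attempt and no reset: what is moved stays moved. The work goes in short steps, each a Python script; the robot and the scene stay as the last script left them, time stands still between calls to the robot, and variables do not carry over. Pictures are saved under pics/ and viewed, at most 12 in all, crops included, and the job is handed in when it is done.

```bash
ls; mkdir -p pics; python3 - <<'E'
from plant import bot
import cv2,numpy as np
for n in("scene","top"):
    im=bot.camera(n); cv2.imwrite(f"pics/{n}0.png",im[:,:,::-1]); 
    cv2.imwrite(f"pics/{n}0b.png",cv2.resize(im[:,:,::-1],(800,600),interpolation=cv2.INTER_CUBIC))
    c=bot.get_calibration(n);print(n,c)
    V=np.array(c["view"]);print(-V[:3,:3].T@V[:3,3])
print(bot.read_state())
E
```

```text
pics
scene {'fx': 395.7082403424883, 'fy': 395.7082403424883, 'cx': 257.4051324314095, 'cy': 194.4040477826422, 'distortion': array([0.03882718, 0.        , 0.        , 0.        , 0.        ]), 'view': array([[-6.07146664e-01,  7.94542630e-01, -8.65666067e-03,
         3.42907784e+02],
       [-6.89765391e-01, -5.21610638e-01,  5.02141462e-01,
         3.23169296e+02],
       [ 3.94457391e-01,  3.10844578e-01,  8.64742167e-01,
        -1.45901960e+03],
       [ 0.00000000e+00,  0.00000000e+00,  0.00000000e+00,
         1.00000000e+00]])}
[1006.62737766  349.6420218  1102.36750299]
top {'fx': 407.1501731137212, 'fy': 407.1501731137212, 'cx': 252.3787737008192, 'cy': 191.52228291427448, 'distortion': array([-0.14487708,  0.        ,  0.        ,  0.        ,  0.        ]), 'view': array([[-5.67006250e-03, -9.99983828e-01,  4.41041432e-04,
        -1.04388093e+01],
       [ 9.95241633e-01, -5.60026984e-03,  9.72765573e-02,
        -5.15043793e+02],
       [-9.72725142e-02,  9.90506956e-04,  9.95257292e-01,
        -1.35265450e+03],
       [ 0.00000000e+00,  0.00000000e+00,  0.00000000e+00,
         1.00000000e+00]])}
[ 380.95773312  -11.98321106 1396.34554475]
{'t': 0.1, 'joint_pos': array([ 1.57311869e+00,  3.59320354e-01,  1.11660860e-02, -2.87487345e-04,
       -1.22408667e+00, -2.88095797e-01]), 'qvel': array([ 0.00150897, -0.00052301,  0.00125285,  0.00217843,  0.00107686,
       -0.00026114]), 'tau': array([-1.33160742e-03, -5.84164596e+01,  2.93751848e+01,  7.01553851e+00,
        1.01739261e-02, -5.05938510e-05]), 'tcp_pos': array([190.19523244, 647.20984465, 225.72366227]), 'eef_rot': array([ 9.89801812e-01, -1.42449405e-01, -2.92157788e-05,  7.34258573e-04]), 'contact_force': array([-0.48824103, -0.06224046, -0.67990992]), 'moment': array([ 7.81289486e-05, -3.00038839e-02, -2.38326017e-03]), 'finger_force': 0.0, 'width': 87.55751707831548}
```

View pics/scene0b.png

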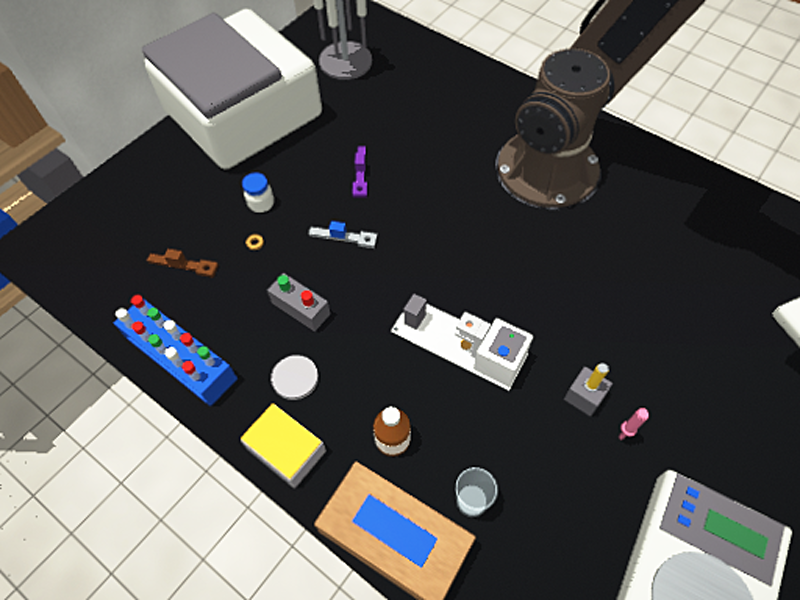

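View pics/top0b.png

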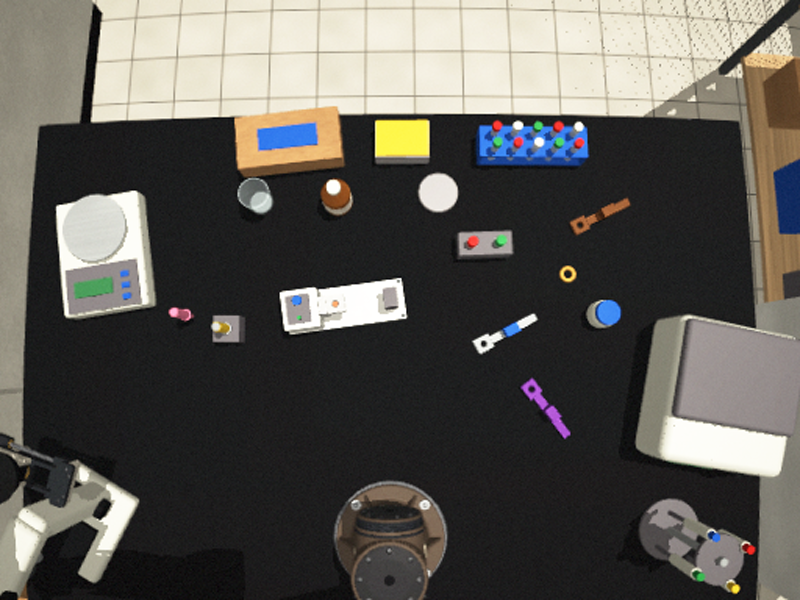

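```bash
cat > h.py <<'E'
from plant import bot
import cv2,numpy as np
CAL={n:bot.get_calibration(n) for n in("scene","top")}
def ray(n,uv):
    c=CAL[n];K=np.array([[c["fx"],0,c["cx"]],[0,c["fy"],c["cy"]],[0,0,1]])
    p=cv2.undistortPoints(np.array(uv,float).reshape(-1,1,2),K,np.array(c["distortion"])).reshape(-1,2)
    V=np.array(c["view"]);d=np.c_[p[:,0],-p[:,1],-np.ones(len(p))]@V[:3,:3]
    return -V[:3,:3].T@V[:3,3],d
def plane(n,uv,z):
    o,d=ray(n,uv);return (o+d*((z-o[2])/d[:,2])[:,None])[:,:2]
def proj(n,P):
    c=CAL[n];K=np.array([[c["fx"],0,c["cx"]],[0,c["fy"],c["cy"]],[0,0,1]])
    V=np.array(c["view"]);q=np.array(P,float).reshape(-1,3)@V[:3,:3].T+V[:3,3];q=q*[1,-1,-1]
    return cv2.projectPoints(q,np.zeros(3),np.zeros(3),K,np.array(c["distortion"]))[0].reshape(-1,2)
def tri(ut,us):
    A=np.zeros((3,3));b=np.zeros(3)
    for n,u in(("top",ut),("scene",us)):
        o,d=ray(n,[u]);d=d[0]/np.linalg.norm(d[0]);M=np.eye(3)-np.outer(d,d);A+=M;b+=M@o
    return np.linalg.solve(A,b)
def blobs(im,lo,hi,roi=None,amin=5):
    """HSV-mask blobs: (area, centroid, minAreaRect)"""
    hsv=cv2.cvtColor(im,cv2.COLOR_RGB2HSV);m=cv2.inRange(hsv,np.array(lo),np.array(hi))
    if roi:
        k=np.zeros_like(m);x0,y0,x1,y1=roi;k[y0:y1,x0:x1]=255;m&=k
    n,l,s,c=cv2.connectedComponentsWithStats(m)
    return sorted([(int(s[i,4]),c[i].round(2),[(round(float(v),1)) for r in cv2.minAreaRect(np.argwhere(l==i)[:,::-1].astype(np.float32))[:2] for v in r]) for i in range(1,n) if s[i,4]>=amin],key=lambda b:-b[0])
E
python3 - <<'E'
from h import *
T=cv2.cvtColor(cv2.imread("pics/top0.png"),cv2.COLOR_BGR2RGB);S=cv2.cvtColor(cv2.imread("pics/scene0.png"),cv2.COLOR_BGR2RGB)
def c(im,x,y,w=80,h=60,k=5): return cv2.resize(im[y:y+h,x:x+w],(w*k,h*k),interpolation=cv2.INTER_CUBIC)
m=np.vstack([np.hstack([c(T,185,165),c(S,262,180)]),np.hstack([c(T,295,185),c(T,130,180)])])
cv2.imwrite("pics/m1.png",m[:,:,::-1])
R=dict(punch=((18,100,60),(35,255,255),(125,195,165,225),(355,220,400,270)),
 blue=((100,120,60),(130,255,255),(310,190,345,225),(200,135,230,160)),
 red=((0,150,60),(6,255,255),(290,145,330,165),(185,180,215,200)),
 green=((45,100,40),(80,255,255),(290,145,330,165),(170,170,200,190)),
 copper=((5,80,60),(20,255,255),(205,183,225,203),(290,195,310,216)))
for k,(lo,hi,rt,rs) in R.items():
    a=blobs(T,lo,hi,rt);b=blobs(S,lo,hi,rs);print(k,a[:2],b[:2])
    if a and b: print("   ",tri(a[0][1],b[0][1]).round(1))
E
```

```text
punch [(39, array([142.56, 209.56]), [142.0, 209.0, 6.0, 8.0])] [(101, array([381.06, 241.92]), [381.5, 241.7, 8.6, 15.5])]
    [452.4 347.8  75.7]
blue [(80, array([326.75, 210.6 ]), [326.8, 210.6, 7.2, 10.7])] [(113, array([215.53, 146.4 ]), [215.5, 146.5, 11.0, 11.0])]
    [ 449.3 -266.1   21.7]
red [(38, array([302.18, 154.05]), [302.0, 154.0, 6.0, 6.0])] [(63, array([196.29, 190.51]), [196.5, 190.5, 9.0, 7.0])]
    [ 635.3 -179.7   66. ]
green [(40, array([320.1 , 153.72]), [320.0, 153.5, 7.0, 6.0])] [(69, array([181.16, 180.62]), [181.4, 180.6, 10.8, 6.6])]
    [ 636.6 -240.2   66.1]
copper [(11, array([214.18, 194.18]), [214.0, 194.0, 2.8, 2.8])] [(8, array([299.88, 207.12]), [300.0, 207.0, 2.0, 2.0])]
    [501.6 109.6  85.3]
```

View pics/m1.png

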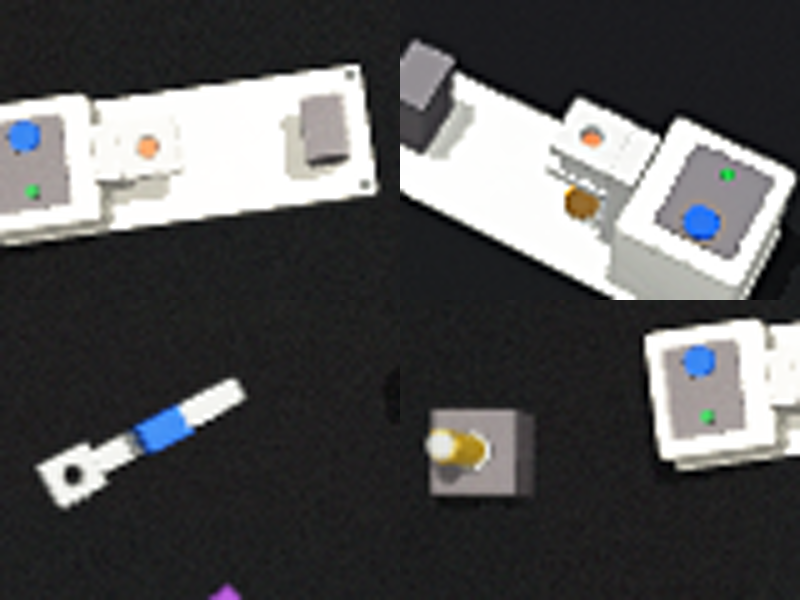

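The mosaic shows the copper stub in the upper ear at top-view pixel (214, 194), and the stand's face centred near (145, 211). The link's eye is at (309, 220), towards the robot's left, with its tail at (343, 203). Next I'll refine the poses from the edges.

```bash
cat > m.py <<'E'
from h import *
T=cv2.cvtColor(cv2.imread("pics/top0.png"),cv2.COLOR_BGR2RGB);S=cv2.cvtColor(cv2.imread("pics/scene0.png"),cv2.COLOR_BGR2RGB)
G=T.astype(float).min(2)
def cross(v,th,rev=False):
    r=np.arange(len(v)-1)
    i=[k for k in r if (v[k]-th)*(v[k+1]-th)<0]; k=i[-1] if rev else i[0]
    return k+(th-v[k])/(v[k+1]-v[k])
up=[(c,165+cross(G[165:230,c],110)) for c in range(208,255)]
lo=[(c,165+cross(G[165:230,c],110,True)) for c in range(214,257)]
rt=[(235+cross(G[r,235:275],110,True),r) for r in range(181,200)]
L=[cv2.fitLine(plane("top",p,8).astype(np.float32),cv2.DIST_HUBER,0,.01,.01).ravel() for p in(up,lo,rt)]
for l in L: print("edge",l.round(4))
d=L[0][:2]*np.sign(L[0][1])+L[1][:2]*np.sign(L[1][1]);d/=np.linalg.norm(d)  # rocker +y in world
nx=np.array([d[1],-d[0]])
print("width",(L[0][2:]-L[1][2:])@nx,"yaw",np.arctan2(-d[0],d[1]))
mid=(L[0][2:]@nx+L[1][2:]@nx)/2*nx+(L[2][2:]@d+145)*d
print("rocker origin",mid.round(1),"saddle",(mid-115*d).round(1))
b=blobs(T,(5,80,60),(20,255,255),(205,183,225,203))[0]
print("copper",plane("top",[b[1]],85),plane("scene",[[299.88,207.12]],85))
# link
hsv=cv2.cvtColor(T,cv2.COLOR_RGB2HSV);m=np.zeros(G.shape,np.uint8);m[195:235,300:350]=((G>90)[195:235,300:350])*255
cs=max(cv2.findContours(m,cv2.RETR_EXTERNAL,cv2.CHAIN_APPROX_NONE)[0],key=len)
pts=np.concatenate([plane("top",np.argwhere(m)[:,::-1],11)]);r=cv2.minAreaRect(pts.astype(np.float32));print("link rect",r)
print("eye,tail",plane("top",[[309.4,219.6],[343,202.8]],11).round(1))
b=blobs(T,(100,120,60),(130,255,255),(310,190,345,225))[0];print("block",plane("top",[b[1]],38),b)
bs=blobs(S,(100,120,60),(130,255,255),(200,135,230,160))[0];print(plane("scene",[bs[1]],30))
# stand / punch
sm=((G>60)&(hsv[:,:,1]<60)).astype(np.uint8)*255
n,l,s,c=cv2.connectedComponentsWithStats(sm[195:230,125:165]);i=1+np.argmax(s[1:,4]);print("stand px",s[i],c[i])
print("stand",plane("top",[[144.7,210.7]],52),"cap",plane("top",[[138,209.4]],131),"collar",plane("top",[[146.4,210]],55))
print("pins", plane("top",[[302.18,154.05],[320.1,153.72]],80).round(1),plane("scene",[[196.29,190.51],[181.16,180.62]],72).round(1))
for P in((520,349,131),(0,0,0)): pass
def c(im,x,y,w,h,k): return cv2.resize(im[y:y+h,x:x+w],(w*k,h*k),interpolation=cv2.INTER_NEAREST)
cv2.imwrite("pics/m2.png",np.hstack([c(T,130,195,40,30,10),c(S,355,220,40,60,10)[:300]])[:,:,::-1])
cv2.imwrite("pics/m2.png",np.hstack([c(T,130,195,40,50,10),c(S,355,225,40,50,10)])[:,:,::-1])
E
python3 m.py
```

```text
edge [ 1.370000e-01 -9.906000e-01  5.543354e+02  5.853040e+01]
edge [ 1.308000e-01 -9.914000e-01  4.657075e+02  3.432540e+01]
edge [ 9.917000e-01  1.285000e-01  5.135341e+02 -3.532650e+01]
width 91.07077 yaw 0.13430542
rocker origin [501.5 109.4] saddle [516.9  -4.6]
copper [[501.17265057 110.45017048]] [[501.93337489 108.68656988]]
link rect ((443.206298828125, -256.419677734375), (34.97187042236328, 150.19174194335938), 25.890554428100586)
eye,tail [[ 419.1 -207.1]
 [ 475.7 -324.4]]
block [[ 448.01317083 -262.44468381]] (80, array([326.75, 210.6 ]), [326.8, 210.6, 7.2, 10.7])
[[ 453.91276255 -262.08958078]]
stand px [ 10   7  21  17 291] [20.87285223 15.12027491]
stand [[450.0619197  346.41252662]] cap [[450.13367891 346.96276634]] collar [[452.22909805 339.87264171]]
pins [[ 632.5 -177.8]
 [ 633.5 -237.2]] [[ 637.5 -176.7]
 [ 639.1 -237.5]]
```

View pics/m2.png

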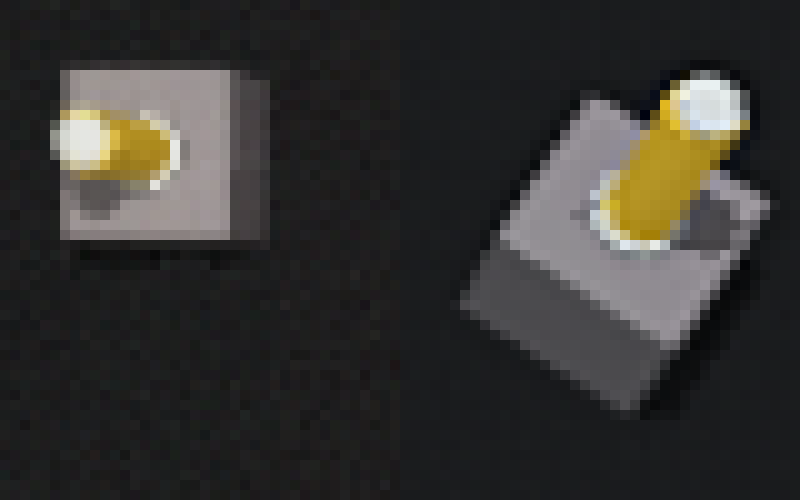

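```bash
cat >> h.py <<'E'
def q(a): return [np.cos(a/2),np.sin(a/2),0,0]
def st(s=""):
    r=bot.read_state();print(s,"t%.1f"%r["t"],"tcp",r["tcp_pos"].round(2),"F",r["contact_force"].round(1),"w%.1f"%r["width"],"ff%.1f"%r["finger_force"],flush=True);return r
YO=np.array([501.5,109.5]);YAW=.134
E
python3 - <<'E'
from h import *
p=[[144.0,209.75]];print("stand",plane("top",p,52))
cap=tri([137.7,208.5],[385.3,235.0]);print("cap",cap,plane("top",[[137.7,208.5]],131),plane("scene",[[385.3,235.0]],131))
# stand in scene: top-face corners px (60,10),(77,20.5),(67.5,34.5),(50,24) of the crop
sc=np.array([[59,97],[770,205],[675,345],[500,240]]);
sc=np.array([[590,97],[770,205],[675,345],[500,240]])/10-[40,0]+[354.5,224.5]
print("stand scene",plane("scene",sc,52).round(1),plane("scene",sc,52).mean(0))
for a in(np.pi/2,-np.pi/2):
  for P in([450,347,160],[501.5,109.5,189],[448,-265,60],[636,-178,140]): 
    j=bot.solve_ik(P,q(a)); print(round(a,2),P,None if j is None else np.round(j,2))
E
```

```text
stand [[453.24092359 348.85195133]]
cap [453.72547415 348.5816943  125.26807015] [[452.97125787 347.98155791]] [[457.5477836  347.63410503]]
stand scene [[431.1 319.5]
 [430.  376. ]
 [483.5 374.9]
 [485.4 321. ]] [457.47867084 347.87041877]
1.57 [450, 347, 160] [ 1.    0.24 -0.32  0.   -1.01  2.14]
1.57 [501.5, 109.5, 189] [ 0.6   0.12 -0.39  0.   -1.05  2.54]
1.57 [448, -265, 60] [-0.16  0.28 -0.54  0.   -0.75 -2.98]
1.57 [636, -178, 140] None
-1.57 [450, 347, 160] [ 1.    0.24 -0.32  0.   -1.01 -1.  ]
-1.57 [501.5, 109.5, 189] [ 0.6   0.12 -0.39  0.   -1.05 -0.6 ]
-1.57 [448, -265, 60] [-0.16  0.28 -0.54  0.   -0.75  0.16]
-1.57 [636, -178, 140] [ 0.02  0.4  -0.14  0.   -1.04 -0.02]
```

```bash
python3 - <<'E'
from h import *
a=-np.pi/2;P=np.array([455.3,348.3])
st()
bot.move_ptp([*P,180],q(a));st("above")
bot.line_to([*P,81],120);st("at")
bot.move_gripper(16,45);r=st("grip")
T=bot.camera("top");cv2.imwrite("pics/t1.png",T[:,:,::-1])
bot.line_to([*P,150],150);st("lift")
E
```

```text
t0.1 tcp [190.2  647.21 225.72] F [-0.5 -0.1 -0.7] w87.6 ff0.0
above t1.6 tcp [455.17 349.23 180.2 ] F [-0.6 -0.6 -0.5] w88.1 ff0.0
at t2.6 tcp [455.62 348.85  81.66] F [-0.1 -0.9  0.2] w87.4 ff0.0
grip t3.7 tcp [455.25 348.25  80.96] F [-0.3  0.5  0.7] w19.1 ff45.0
lift t4.3 tcp [454.84 347.95 149.29] F [-1.  -0.7 -2.8] w19.1 ff45.0
```

```bash
python3 - <<'E'
from h import *
a=-np.pi/2
bot.line_to([455.3,348.3,185],200)
bot.line_to([*YO,178],250);bot.pause(.2);st("over")
S=bot.camera("scene");T=bot.camera("top")
def c(im,x,y,w,h,k): return cv2.resize(im[y:y+h,x:x+w],(w*k,h*k),interpolation=cv2.INTER_NEAREST)
print(proj("scene",[[*YO,96],[*YO,103],[*YO,149]]).round(1))
cv2.imwrite("pics/o1.png",np.hstack([c(S,275,150,50,75,8),c(T,185,160,50,75,8)])[:,:,::-1])
E
```

```text
over t6.0 tcp [501.41 110.43 177.92] F [ 0.9 -0.4 -1.9] w19.6 ff45.0
[[300.5 205.4]
 [300.7 204.2]
 [302.2 196.2]]
```

View pics/o1.png

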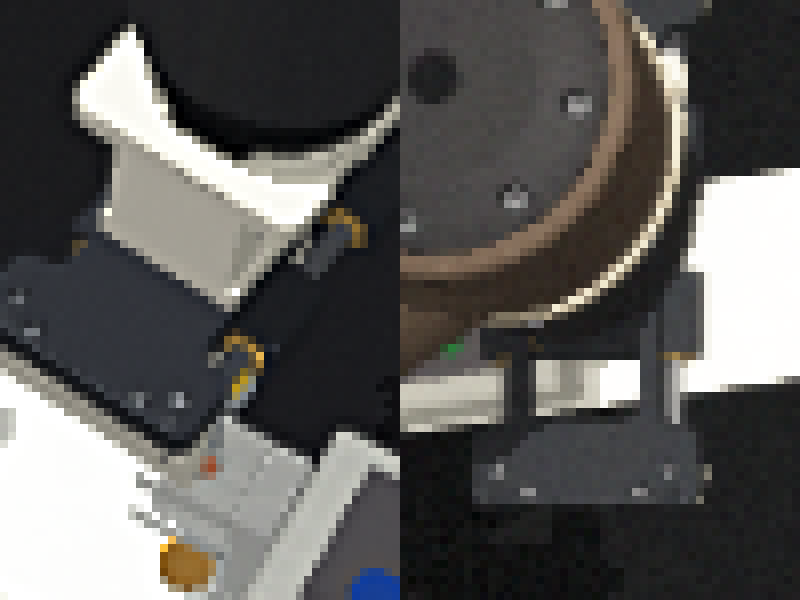

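The punch nose (scene px about 302, 202) is directly over the hole (about 301, 208), so I'm lowering it while watching the force.

```bash
cat >> h.py <<'E'
def down(xy,z0,z1,step=2,v=40,fmax=30,lat=15):
    """step down until an upward force rise above fmax; returns last z"""
    f0=np.mean([bot.read_state()["contact_force"] for _ in range(3)],axis=0)
    z=z0
    while z>z1:
        z=max(z-step,z1);bot.line_to([*xy,z],v);r=bot.read_state();d=r["contact_force"]-f0
        print(round(z,1),r["tcp_pos"].round(1),d.round(1),flush=True)
        if abs(d[2])>fmax or np.hypot(*d[:2])>lat: print("STOP");break
    return z
E
python3 - <<'E'
from h import *
z=down(YO,178,156,step=4,v=40,fmax=12)
z=down(YO,z,126.5,step=5,v=40,fmax=35) if z==156 else z
bot.pause(.2);st("down")
E
```

```text
174 [501.2 109.5 173.6] [-0.7 -1.1  0.6]
170 [501.3 109.4 169.6] [0.1 0.  0.1]
166 [501.3 109.4 165.7] [-1.  -0.2  0.7]
162 [501.6 109.5 161.9] [-0.4  0.2 -0.2]
158 [501.6 109.5 158.1] [-0.7 -0.2  2.1]
156 [501.7 109.5 156.3] [-0.6 -0.2  4.9]
151 [501.5 109.5 150.9] [ 0.9 -0.1 -3.4]
146 [501.5 109.5 145.9] [ 0.1 -0.4 -3.6]
141 [501.5 109.5 140.9] [ 0.6 -0.7 -3.5]
136 [501.5 109.5 135.9] [ 0.9  0.2 -4.2]
131 [501.5 109.5 130.9] [ 0.   0.2 -3.5]
126.5 [501.5 109.5 126.4] [ 1.   0.6 -3.9]
down t9.4 tcp [501.45 109.49 126.42] F [ 0.7 -0.9  0.4] w18.9 ff45.0
```

```bash
python3 - <<'E'
from h import *
P=np.array([455.3,348.3])
bot.line_to([*YO,183],150);st("up")
bot.line_to([*P,183],250);bot.pause(.1)
bot.line_to([*P,142],150)
z=down(P,142,80.5,step=8,v=100,fmax=12)
st("low")
bot.move_gripper(60);bot.pause(.2);st("open")
bot.line_to([*P,170],200)
bot.move_ptp([448,-265,120],q(.45-np.pi/2));st("link")
S=bot.camera("scene");T=bot.camera("top")
cv2.imwrite("pics/t2.png",T[:,:,::-1]);cv2.imwrite("pics/s2.png",S[:,:,::-1])
print("copper",blobs(T,(5,80,60),(20,255,255),(205,183,225,203),1),blobs(S,(5,80,60),(20,255,255),(290,195,310,216),1))
def c(im,x,y,w,h,k): return cv2.resize(im[y:y+h,x:x+w],(w*k,h*k),interpolation=cv2.INTER_NEAREST)
cv2.imwrite("pics/o2.png",np.vstack([np.hstack([c(S,275,180,50,37,8),c(T,195,175,50,37,8)]),np.hstack([c(T,130,195,50,37,8),c(S,355,225,50,37,8)])])[:,:,::-1])
E
```

```text
up t9.9 tcp [500.88 109.39 182.31] F [-0.6  0.5 -2. ] w19.3 ff45.0
134 [455.4 348.3 134.4] [-0.8 -1.8  0.2]
126 [455.1 348.1 125.8] [-0.7 -1.5 -0.1]
118 [455.  348.  117.5] [-0.4 -1.3  1.9]
110 [455.  348.  109.5] [-0.5 -2.   0.8]
102 [455.  348.  101.5] [-1.1 -0.4 -0.4]
94 [455.1 348.   93.6] [-0.7 -1.9  0.7]
86 [455.  348.   85.5] [-0.1 -1.3  0.4]
80.5 [455.7 348.8  80.8] [ 0.3 -1.4  2. ]
low t13.6 tcp [455.72 348.79  80.78] F [0.7 0.2 0.4] w19.5 ff45.0
open t14.6 tcp [455.31 348.29  80.51] F [-1.  -1.1  0.1] w60.0 ff0.0
link t17.4 tcp [ 448.45 -264.58  119.99] F [0.2 0.5 0.4] w60.0 ff0.0
copper [(7, array([214.71, 194.43]), [214.5, 194.5, 1.4, 2.8])] []
```

View pics/o2.png

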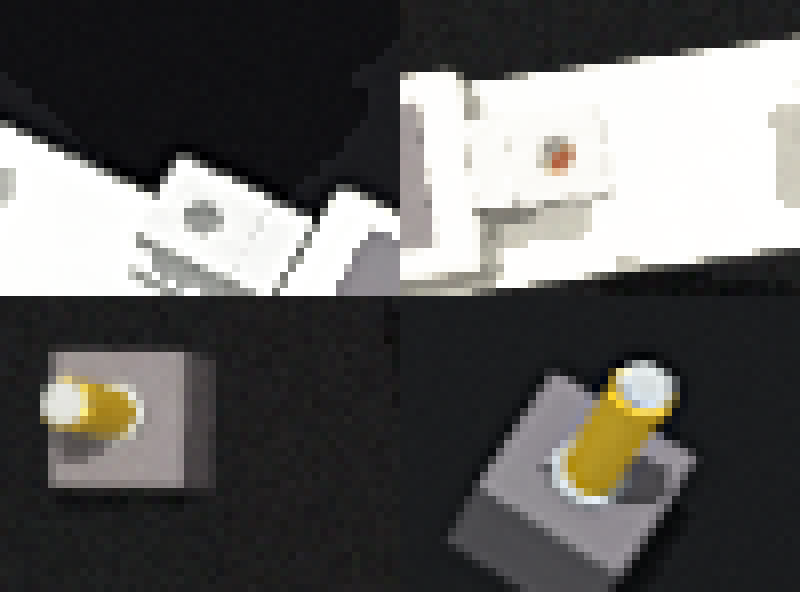

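```bash
python3 - <<'E'
from h import *
print("hole",plane("scene",[[299.9,206.6]],94),plane("top",[[214.1,193.9]],94))
P=[448,-265]
bot.line_to([*P,11],110);st("at")
bot.move_gripper(18,50);st("grip")
bot.line_to([*P,60],100);st("lift")
d=np.array([-np.sin(YAW),np.cos(YAW)])
A=YO-140*d
bot.move_ptp([*A,130],q(YAW-np.pi/2));bot.pause(.2);st("pre")
T=bot.camera("top");S=bot.camera("scene");cv2.imwrite("pics/t3.png",T[:,:,::-1]);cv2.imwrite("pics/s3.png",S[:,:,::-1])
print(A,"eye proj", proj("top",[[*(A+65*d),130]]),proj("scene",[[*(A+65*d),130]]))
def c(im,x,y,w,h,k): return cv2.resize(im[y:y+h,x:x+w],(w*k,h*k),interpolation=cv2.INTER_NEAREST)
cv2.imwrite("pics/o3.png",np.hstack([c(T,200,160,80,60,5),c(S,220,150,80,60,5)])[:,:,::-1])
E
```

```text
hole [[504.95189417 109.90173642]] [[501.25326434 109.87080589]]
at t18.7 tcp [ 448.47 -265.12   11.53] F [ 0.7  1.  -0.5] w60.4 ff0.0
grip t19.4 tcp [ 448.31 -265.03   11.14] F [0.3 0.1 1.1] w21.7 ff50.0
lift t20.0 tcp [ 447.52 -264.82   59.6 ] F [-1.1 -1.2 -2.7] w21.9 ff50.0
pre t21.2 tcp [519.75 -30.4  129.47] F [ 0.2 -0.9 -2.2] w21.6 ff50.0
[520.20390796 -29.24495965] eye proj [[236.88483527 189.44662161]] [[278.05344826 188.37553169]]
```

View pics/o3.png

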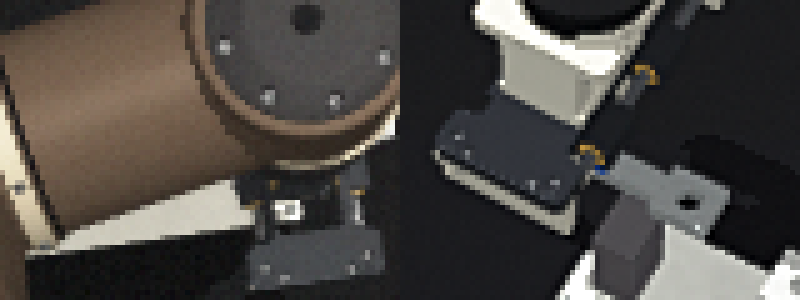

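The scene view shows the link held level, with its eye hole at (277.5, 189.7) against a predicted (278, 188.4). That's good enough to slide it in and feel for the web.

```bash
python3 - <<'E'
from h import *
o=plane("scene",[[277.5,189.7]],129.5);print("eye scene",o)
d=np.array([-np.sin(YAW),np.cos(YAW)]);z=83.5
A=YO-140*d
bot.line_to([*A,z],120);bot.pause(.2);r=st("low")
bot.line_to([*(YO-88*d),z],80);bot.pause(.1)
f0=np.mean([bot.read_state()["contact_force"] for _ in range(3)],axis=0)
y=-88
while y<-58:
    y+=4 if y<-68 else 1
    bot.line_to([*(YO+y*d),z],40);r=bot.read_state();f=r["contact_force"]-f0
    print(y,r["tcp_pos"].round(1),((r["tcp_pos"][:2]-YO)@d).round(1),f.round(1),flush=True)
    if np.linalg.norm(f)>10: print("STOP");break
bot.pause(.1);r=st("end");print((r["tcp_pos"][:2]-YO)@d)
E
```

```text
eye scene [[515.80199771  36.34038818]]
low t22.1 tcp [520.58 -29.15  84.09] F [ 0.1  0.3 -2.4] w21.8 ff50.0
-84 [512.7  26.2  83.5] -84.0 [ 0.1 -0.3 -0.2]
-80 [512.2  30.4  83.5] -79.8 [-1.2 -0.1 -0.3]
-76 [511.6  34.4  83.5] -75.8 [-0.4  1.   0.2]
-72 [511.1  38.4  83.5] -71.8 [-0.5 -0.3  0.2]
-68 [510.6  42.3  83.5] -67.8 [-0.8 -0.3 -0. ]
-67 [510.4  43.1  83.5] -67.0 [-0.1 -0.4  0. ]
-66 [510.3  44.1  83.5] -66.0 [-0.  -0.3  0.2]
-65 [510.2  45.1  83.5] -65.0 [-1.   0.3 -0. ]
-64 [510.1  46.1  83.5] -64.0 [ 0.2  0.6 -0.3]
-63 [509.9  46.6  83.5] -63.5 [ 0.2 -4.8  1.8]
-62 [509.8  46.7  83.7] -63.4 [ 1.2 -9.9  2.4]
STOP
end t25.8 tcp [509.7   46.66  83.68] F [ 2.7 -9.4 -1. ] w21.6 ff50.0
-63.37592095518822
```

```bash
python3 - <<'E'
from h import *
d=np.array([-np.sin(YAW),np.cos(YAW)])
X=YO-64.5*d
bot.line_to([*X,83.5],40);bot.pause(.1);st("back")
z=down(X,83.5,80,step=.7,v=20,fmax=4)
bot.pause(.1);st("rest")
bot.move_gripper(60);bot.pause(.1);st("open")
bot.line_to([*X,160],200)
bot.move_ptp([635.8,-178,150],q(-np.pi/2));bot.pause(.1);st("pin")
T=bot.camera("top");S=bot.camera("scene");cv2.imwrite("pics/t4.png",T[:,:,::-1]);cv2.imwrite("pics/s4.png",S[:,:,::-1])
def c(im,x,y,w,h,k): return cv2.resize(im[y:y+h,x:x+w],(w*k,h*k),interpolation=cv2.INTER_NEAREST)
cv2.imwrite("pics/o4.png",np.hstack([c(T,190,170,50,60,8),c(S,270,180,50,60,8)])[:,:,::-1])
E
```

```text
back t26.2 tcp [510.17  45.91  83.47] F [-0.7  0.2 -2.6] w21.4 ff50.0
82.8 [510.   45.7  82.7] [ 0.2  0.3 -1.2]
82.1 [510.1  45.6  82. ] [ 1.1 -1.3  0.3]
81.4 [510.1  45.5  81.4] [ 1.5 -1.3  0.5]
80.7 [510.2  45.6  81.1] [-1.9 -0.3  6.4]
STOP
rest t27.3 tcp [510.24  45.59  81.11] F [-1.7  0.2  5.4] w21.8 ff50.0
open t28.2 tcp [510.11  45.56  80.7 ] F [ 0.   0.4 -0.1] w59.8 ff0.0
pin t29.9 tcp [ 635.63 -176.85  150.06] F [-0.5  0.4  1. ] w59.8 ff0.0
```

View pics/o4.png

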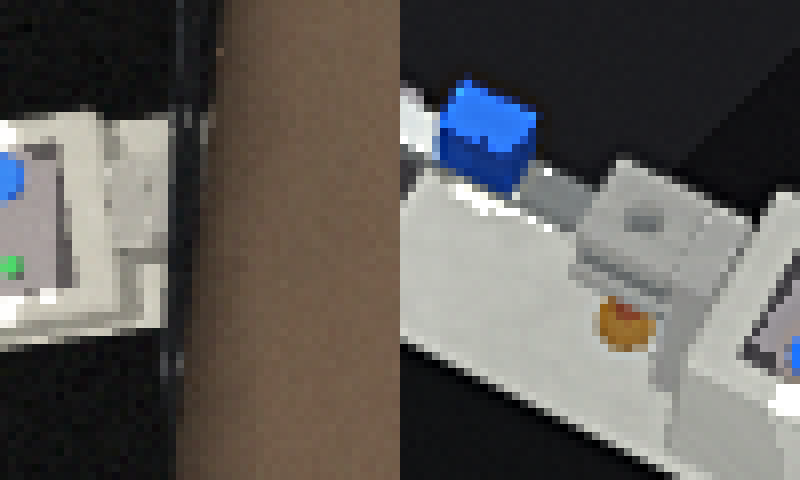

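The link is in the yoke: the scene view shows the upper hole backed by steel at about (300, 207). Next is the red pin, which I'll centre in both directions before gripping.

```bash
python3 - <<'E'
from h import *
P=[635.8,-178]
bot.move_ptp([*P,110],q(0));bot.move_gripper(38,15)
bot.line_to([*P,59],100);st("at")
bot.move_gripper(18,12);st("grip y");bot.move_gripper(38)
bot.line_to([*P,95],150);bot.move_ptp([*P,95],q(-np.pi/2))
bot.line_to([*P,59],100);bot.move_gripper(18,45);st("grip x")
bot.line_to([*P,120],120);bot.line_to([*P,165],250);st("lift")
bot.move_ptp([*YO,155],q(-np.pi/2));bot.pause(.2);st("over")
S=bot.camera("scene");cv2.imwrite("pics/s5.png",S[:,:,::-1])
cv2.imwrite("pics/o5.png",cv2.resize(S[165:225,270:330],(600,600),interpolation=cv2.INTER_NEAREST)[:,:,::-1])
print(proj("scene",[[*YO,96],[*YO,107],[*YO,149]]).round(1))
E
```

```text
at t32.6 tcp [ 636.08 -178.12   59.2 ] F [-0.  -0.3  0.1] w38.0 ff0.0
grip y t33.1 tcp [ 636.2  -178.     59.71] F [-0.6  0.5  3.2] w22.3 ff12.0
grip x t36.4 tcp [ 636.08 -178.03   59.67] F [-1.   0.5  4.1] w21.0 ff45.0
lift t37.4 tcp [ 636.25 -177.95  165.49] F [ 0.3  0.5 -0.5] w20.9 ff45.0
over t38.8 tcp [501.96 108.72 154.79] F [ 0.7  0.3 -0.1] w21.0 ff45.0
[[300.5 205.4]
 [300.8 203.5]
 [302.2 196.2]]
```

View pics/o5.png

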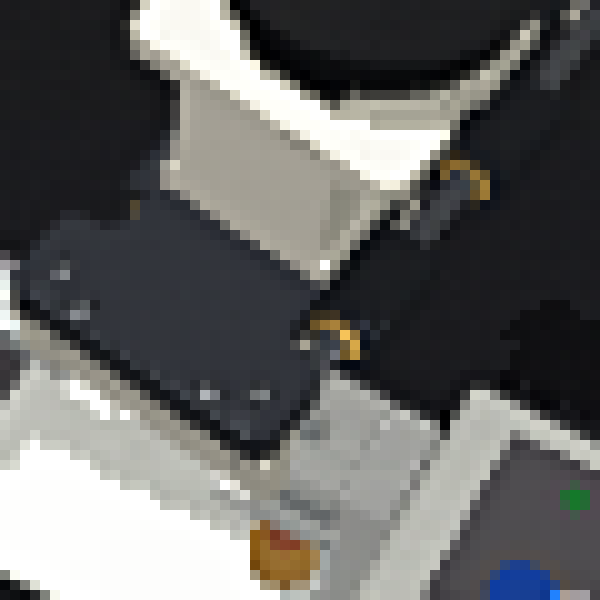

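The gripper body partly hides the pin in this view, so I'll check that the pin has left its block.

```bash
python3 - <<'E'
from h import *
S=cv2.cvtColor(cv2.imread("pics/s5.png"),cv2.COLOR_BGR2RGB);T=bot.camera("top")
print(blobs(S,(0,120,40),(8,255,255),(170,165,340,230),3)+blobs(S,(172,120,40),(180,255,255),(170,165,340,230),3))
print("green",blobs(S,(45,100,40),(80,255,255),(170,170,200,190)),"red top",blobs(T,(0,150,60),(6,255,255),(290,145,330,165)))
B=cv2.resize(S[160:210,160:227],(536,400),interpolation=cv2.INTER_NEAREST);A=cv2.resize(cv2.convertScaleAbs(S[185:215,285:320],alpha=2,beta=20),(467,400),interpolation=cv2.INTER_NEAREST)
cv2.imwrite("pics/o6.png",cv2.resize(np.hstack([B,A]),(800,320))[:,:,::-1])
E
```

```text
[(4, array([298. , 218.5]), [298.0, 218.5, 2.1, 0.7])]
green [(69, array([181.16, 180.62]), [181.4, 180.6, 10.8, 6.6])] red top []
```

View pics/o6.png

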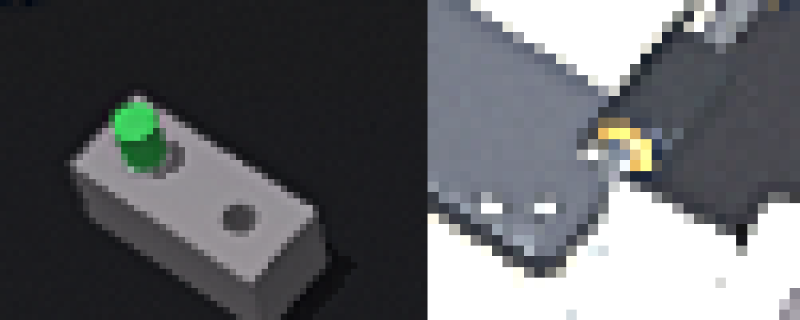

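```bash
python3 - <<'E'
from h import *
z=down(YO,155,112,step=3,v=50,fmax=8,lat=10)
if z==112: z=down(YO,z,102.5,step=1,v=25,fmax=7,lat=12)
bot.pause(.2);st("end")
E
```

```text
152 [501.4 109.3 151.7] [ 0.2 -1.  -0.8]
149 [501.3 109.5 148.8] [-0.6 -1.1  0.3]
146 [501.3 109.5 145.8] [ 0.1 -0.7 -0. ]
143 [501.4 109.4 142.8] [-0.1 -0.6 -0.5]
140 [501.4 109.4 139.8] [ 0.2 -1.  -0.5]
137 [501.4 109.5 136.8] [-0.5 -0.7  0.4]
134 [501.4 109.5 133.8] [-0.1  0.   0.3]
131 [501.4 109.5 130.8] [ 0.1 -0.2 -1. ]
128 [501.4 109.5 127.8] [-0.  -0.2 -1. ]
125 [501.4 109.5 124.8] [ 0.  -0.1 -0.3]
122 [501.4 109.5 121.8] [-0.7  0.3 -0.9]
119 [501.4 109.5 118.8] [-0.5  0.2 -0.9]
116 [501.4 109.5 115.8] [ 0.2 -0.   0.6]
113 [501.4 109.5 112.8] [-0.3 -0.3 -0.1]
112 [501.5 109.5 112. ] [-0.3  0.4 -1.7]
111 [501.5 109.5 111. ] [0.3 0.  1.8]
110 [501.5 109.5 109.9] [ 0.4 -1.1  0.9]
109 [501.5 109.5 108.9] [0.8 0.3 0.6]
108 [501.5 109.5 107.9] [ 0.2 -0.6  1.5]
107 [501.5 109.5 106.9] [ 0.4 -0.8  0.5]
106 [501.5 109.5 105.9] [ 0.  -0.8  0.5]
105 [501.5 109.5 104.9] [-0.3 -0.2  0.4]
104 [501.5 109.5 103.9] [ 0.7 -0.2  0.6]
103 [501.6 109.5 103.6] [-1.1 -0.3  7.3]
STOP
end t45.1 tcp [501.62 109.53 103.61] F [-1.9  0.7  3.8] w21.3 ff45.0
```

Contact came exactly at the expected home height of 103.6. I'm releasing the pin, backing off and checking.

```bash
python3 - <<'E'
from h import *
bot.move_gripper(50);bot.pause(.1)
bot.line_to([*YO,190],150);bot.move_ptp([455,348,230],q(-np.pi/2));bot.move_ptp([190,600,260],q(-.3));st("away")
S=bot.camera("scene");T=bot.camera("top");cv2.imwrite("pics/s7.png",S[:,:,::-1])
rt=blobs(T,(0,150,60),(6,255,255),(200,180,230,205));rs=blobs(S,(0,150,60),(6,255,255),(285,185,320,212));print(rt,rs)
if rt and rs: print(tri(rt[0][1],rs[0][1]))
cv2.imwrite("pics/o7.png",np.hstack([cv2.resize(S[165:235,260:330],(400,400),interpolation=cv2.INTER_NEAREST),cv2.resize(S[215:275,350:410],(400,400),interpolation=cv2.INTER_NEAREST)])[:,:,::-1])
E
```

```text
away t49.0 tcp [191.06 599.33 259.99] F [ 0.2 -0.7  0.6] w49.8 ff0.0
[(35, array([213.69, 193.69]), [213.8, 193.8, 6.4, 5.7])] [(74, array([300.31, 203.01]), [300.5, 203.0, 10.0, 7.0])]
[501.18482618 108.75327597 108.51775105]
```

View pics/o7.png

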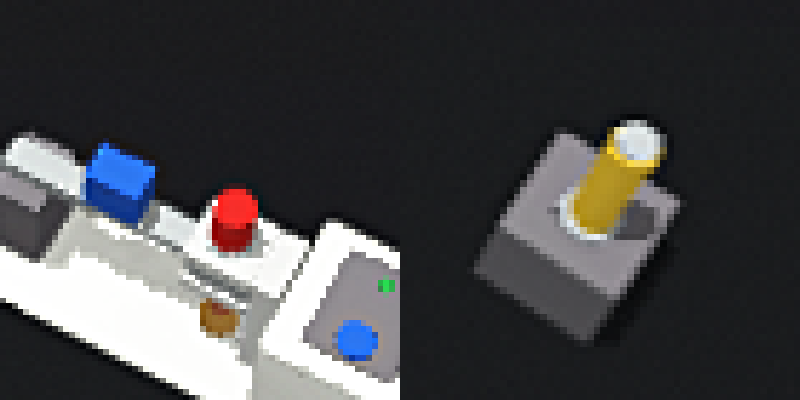

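The red head (scene px 300, 203) stands upright on the upper ear. The link lies on the saddle, and the punch is upright in its stand.

```bash
python3 -c "
from plant import bot
print(bot.close_job())"
```

```text
the job is handed in; nothing more can be done
None
```

I've handed the job in, with no verdict returned: the last pictures show the stub driven out, the punch back in its stand, the link in the yoke with its tail on the saddle, and the red pin home, at about 49 s of the 72 s allowed.

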